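Unlatch and open the darkroom paper safe

TASK

Open the paper safe: squeeze its thumb lever to lift the gravity latch bar out of the catch, draw the gate ajar until the raised bar stops against the safety hook, then ease back a little and let go so that the bar drops in front of the catch. Then take the gate again by its pull, swing it gently wide open, some three quarters of a right angle or more, and leave it standing there with the bar hanging down. Do not disturb the bottle, the timer or the focusing aid.

Things in the scene. Friction and masses are not known exactly. Their poses are not given: they have to be found in the camera images.
- cabinet: The paper safe, a plywood cabinet 200 deep (x) x 330 wide (y) x 200 mm high, fixed to the bench; its position and yaw differ each time. Origin: middle of the front edge of its underside; x points into the cabinet (away from the front), y to the hinge side, z up.
- hinge (a point): Point on the gate's vertical hinge line, at the left (+y) of the cabinet's front, 190 mm above the bench: 8 mm in front of the cabinet's front and 130 mm to +y of its origin. Turns with the gate: its -y axis points along the gate to the free edge, its -x axis out of the gate's outer face, z up.
- gate (a joint): Opening angle of the gate, rad: 0 shut, growing as the free edge comes out of the cabinet's front (clockwise seen from above), up to 1.75. The gate is a black panel 16 mm thick, 229 mm wide, top edge 196 mm high. The stiff hinge (about 0.12 N m of friction) lets it stay where it is left. Latched, it has 0.01 to 0.05 rad of play.
- latch (a joint): Angle of the latch bar, rad: 0 hanging down at rest (level), 0.32 fully raised against its stop. It falls back by its own weight (the lever needs about 1 N). The bar clears the lower tooth of the catch above about 0.22.
- lever (a point): Point in the middle of the thumb lever, 227 mm high at rest. The lever: an upright steel tab, 8 mm thick along the gate, 20 mm wide across it, top at 246 mm, on a pivot 188 mm from the hinge line and 165 mm high. At rest it leans 0.15 rad to the free edge; pushed along the gate towards the hinge, by about 20 mm here, it lifts the bar.
- horn (a point): Point on the fixed horn, 228 mm high: an upright steel tab like the lever, fixed to the gate 145 mm along it from the hinge line and 22 mm in front of that line. Squeeze lever and horn together from above, fingers closing along the gate: 60 mm over both outer faces at rest, about 41 mm when fully raised. There they stand free above the cabinet's top. Axes as hinge.
- bar_tip (a point): Middle of the latch bar's free end, 165 mm high at rest, 275 mm from the hinge line. The steel bar is 8 mm thick across the gate and 10 mm high, level at rest, and reaches past the gate's free edge into the catch. It moves with lever and gate.
- catch (a point): Point on the right jamb (cabinet's front) behind the catch, 165 mm high. The catch is a steel bracket standing out 90 mm, its depth set anew each time by up to 4 mm either way. Its lower tooth, top at 174 mm, 38 to 54 mm out from the jamb, stands before the resting bar and blocks it until raised.
- hook (a point): Point on the right jamb, 189 mm high, behind the safety hook: the catch's upper tooth, from 178 to 200 mm high, 76 to 92 mm out. It stops the raised bar at a gate angle of about 0.14 to 0.20 rad, but the lowered bar passes beneath. So let the bar down between the teeth: ease back about 5 mm from the felt stop (pressed on the hook, it hangs by friction), then let go.
- pull (a point): Middle of the pull, a steel bar 10 mm thick, 80 mm long, level along the gate, 190 mm high; this point is 80 mm along the gate from the hinge line and 53 mm in front of that line. 40 mm are free between bar and gate; a standoff at each end. It can be pinched from above across the gate, one finger behind it. Axes as hinge.
- bottle_mid (a point): Half-way up an amber bottle with black cap, 72 mm in diameter, 190 mm high, standing to the right of the cabinet; leave alone.
- timer_mid (a point): Centre of the timer, a black box 100 x 140 x 75 mm with a dial on top (89 mm high in all), standing to the left of the cabinet; leave alone.
- focuser_mid (a point): Half-way up the focusing aid, a small stand 60 x 90 mm and 112 mm high with an upright eyepiece tube, standing to the right in front of the cabinet; leave alone.

How it is judged (in metres and radians):
On the way, in this order (a step that is already met when the one before it is completed fails the run):
1. the latch bar is raised out of the catch while the gate is still shut (value of joint latch above 0.22 rad and value of joint gate below 0.09 rad), for 0.1 s.
2. the gate stands ajar, let go, with the bar dropped in front of the catch (value of joint gate between 0.07 and 0.5 rad and value of joint latch below 0.05 rad and contact force between the fingers and anything else below 0.3 N), for 0.2 s.
At the end, for the whole second after the job is handed in: The gate stands still, opened by more than 1.1 rad (63 degrees), the latch bar hangs down (within 0.06 rad), and the bottle, timer and focusing aid are within 25 mm of where they stood (value of joint gate above 1.1 rad and velocity of joint gate between -0.05 and 0.05 rad/s and value of joint latch below 0.06 rad and distance of each of bottle_mid, timer_mid, focuser_mid from where it was at the start of the episode below 0.025 m); the robot touches nothing.
It fails at once if the gate is flung (faster than 3 rad/s) (velocity of joint gate above 3 rad/s).
It fails at once if a bystander is moved by 25 mm or more (distance of any of bottle_mid, timer_mid, focuser_mid from where it was at the start of the episode above 0.025 m).
It also fails if it takes over 56 s, if anything falls off the work surface, if the arm or the gripper's body presses on something with over 40 N, if the wrist force passes 120 N, or if a joint passes its speed limit or range.

ROBOT

A 6-joint arm with a two-finger parallel gripper is mounted at the origin on the work surface. World frame = base frame: x ahead of the robot, y to its left, z up, the work surface at z = 0. Lengths are in mm, angles in degrees, forces in N, time in s.
With the tool pointing down it reaches from about 375 to 900 mm from the base axis. Payload 3.1 kg.
Tool frame: the origin (TCP) lies on the mounting face of the last link; the fingertips stand env.tips_ahead ahead of it and the grasp point (between the pads) lies 155 mm ahead of it (env.tips_ahead is the distance from the TCP to the fingertips, in mm); z points along the fingers, y is the line along which they close (so a half turn about z gives the same grasp; the last joint's range is limited). The gripper opens to 85 mm and grips with 20 to 120 N. Pads are 22 mm wide; open, the fingers measure 114 mm over their backs; the gripper's body (76 mm by 85 mm) begins 54 mm behind the grasp point. The pads swing forward as they close: fully open they stand 13 mm farther back than shut.
Start: joints at [66.205, 30.224, 82.088, -0, 67.689, -10.227], TCP at [146.581, 607.546, 404.71] pointing down, gripper open.
Joint ranges: [-176.69, 176.69], [-43.24, 126.21], [12.49, 139.97], [-82, 262], [0, 151.66], [-163.58, 163.58]. Speed limits (degrees/s): [159.86, 159.86, 180, 180, 180, 180].

INTERFACE

Orientations are given as [roll, pitch, yaw] about the fixed x, y, z axes, in that order (R = Rz(yaw) Ry(pitch) Rx(roll)).
In Python, from workcell import env, read_camera gives the robot as it stands.
- The arm moves only by the tool jog_arm, never from a script. Its argument "deltas" is a list of rows, each an object with "travel": the shift along the world's x, y, z in units of 40 mm (1.0 is 40 mm), a list of three; "roll": the turn about the world's z in units of 0.1 rad (1.0 is 0.1 rad); "grip": the closure in counts, from 0 (fully open) to 255 (shut). In form: [{"travel": [tx, ty, tz], "roll": roll, "grip": grip}, ...]. A call has 1 to 5 rows; each row shifts and turns the commanded pose from where the row before left it; what a row does not reach is not made up. A row lasts 1/12 s, in which the tool goes at most 41.7 mm and 7.16 degrees, less where a joint would pass 70% of its speed; a pose out of reach is approached as far as the arm can. A call with a number of a shift or a turn outside -1 to 1 is refused whole. A call with a gripper value outside its range is refused whole. The fingers move at their own pace and stop on an object; "grip_force" is the grip in N (left out, the last holds). Time passes only in rows, so rows that do not move let the fingers close. It gives the time, the measured TCP pose, the force, the opening and the grip force at its end, in the units of the state.
- env.sense(): the state, without advancing time (a new reading comes with each control period).
- read_camera(name): name is "side" or "top" or "wrist"; returns a dict with "img" (384x512x3 uint8, red, green, blue), "depth" (384x512 float32, mm along the optical axis (not along the pixel's ray), 0 where there is no reading), "intrinsics" (3x3 intrinsics, pixels), "distortion" ([k1, k2, p1, p2, k3] as OpenCV has them; the pictures are not rectified), "R" (3x3) and "t" (3): a world point X has camera coordinates R X + t. Camera axes: x right, y down, z forward; pixel columns grow to the right and rows downward; lengths in mm; the calibration is good to about 2 mm. A picture is of the moment at which its call begins.
- env.close_job(): hands the job in; it is judged then, once.
The state is a dict: "t": time; "q": joint angles; "dq": joint speeds; "effort": joint torques, N m; "eef_pos": TCP position; "ee_rot": TCP orientation; "contact_force": force on the tool from outside, world axes, zero at the start; "moment": the same for the moment, N m; "gripper_width": finger opening in mm; "finger_force": force on a finger pad.
Only numpy, scipy, OpenCV 4.12 (cv2) and the standard library are available. Lean on these libraries where they do the work, as an engineer would, in place of code of your own. Each camera call takes 0.05 s, during which the arm holds its last target. There are 200 camera calls.

## Working session

There is one attempt and no reset: what is moved stays moved. The work goes in short steps, Python scripts to look and compute and a tool call to move; the robot and the scene stay as the last step left them, time stands still between calls to the robot, and variables do not carry over. Pictures are saved under pics/ and viewed, at most 10 in all, crops included, and the job is handed in when it is done.

Besides the shell and the picture viewer there is one more tool, called after "Emit:" as name([rows], argument=value, ...), one row to a line, values as JSON. jog_arm: Moves the arm, as the interface text tells. Shifts and turns lie within -1 to 1; 1 stands for 40 mm of shift or 0.1 rad of turn. Its arguments: {"type":"object","properties":{"deltas":{"type":"array"},"grip_force":{"type":"number"}},"required":["deltas"]}

```bash
ls; mkdir -p pics; python3 - <<'E'
from workcell import env, read_camera
import cv2, numpy as np
s=env.sense(); print(s['t'],s['eef_pos'],s['ee_rot'],s['gripper_width'],env.tips_ahead)
ims=[]
for n in ["top","side"]:
    c=read_camera(n); np.savez(f'{n}0.npz',**c); ims.append(c['img'])
    print(n,c['R'].round(3).tolist(),c['t'].round(0),c['intrinsics'].round(0).tolist(),c['distortion'])
    cv2.imwrite(f'pics/{n}0.png',c['img'][:,:,::-1])
E
```

```text
pics
0.0 [146.43449349 607.2362528  403.74922381] [-1.79877777e+02 -2.25102520e-02  1.66434438e+02] 85.59432386625143 173.4
top [[-0.002, -1.0, -0.012], [-0.995, 0.003, -0.098], [0.098, 0.011, -0.995]] [  69.  585. 1247.] [[424.0, 0.0, 257.0], [0.0, 424.0, 191.0], [0.0, 0.0, 1.0]] [-0.09435037  0.          0.          0.          0.        ]
side [[0.918, -0.397, 0.011], [-0.208, -0.502, -0.84], [0.339, 0.768, -0.543]] [-510.  290.  722.] [[357.0, 0.0, 258.0], [0.0, 357.0, 186.0], [0.0, 0.0, 1.0]] [-0.01176356  0.          0.          0.          0.        ]
```

View pics/top0.png

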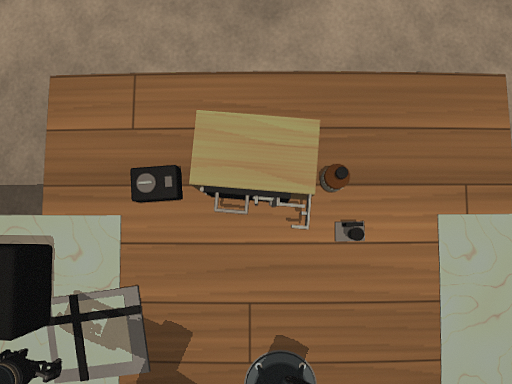

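View pics/side0.png

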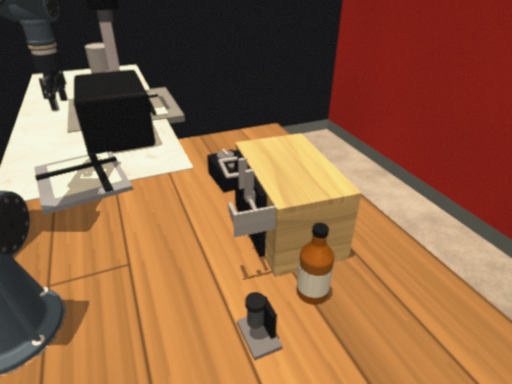

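The top view shows the cabinet top with corners near (197,111), (320,121), (315,194) and (190,185). The pull is at (232,205), the lever and horn at (256–275,200), the catch at (300,210) and the focuser at (350,232). The side view shows the gate front facing the robot, with an enlarger to the left.

```bash
cat > h.py <<'E'
import numpy as np, cv2
def world(c):
    K,d=c['intrinsics'],c['distortion']; h,w=c['depth'].shape
    u,v=np.meshgrid(np.arange(w),np.arange(h))
    p=cv2.undistortPoints(np.stack([u,v],-1).reshape(-1,1,2).astype(float),K,d).reshape(h,w,2)
    P=np.dstack([p,np.ones((h,w))])*c['depth'][...,None]
    return (P-c['t'])@c['R']
def proj(c,X):
    return cv2.projectPoints(np.atleast_2d(X).astype(float),cv2.Rodrigues(c['R'])[0],c['t'],c['intrinsics'],c['distortion'])[0].reshape(-1,2)
class Cab:
    def __init__(s,o,yaw): s.o=np.array(o,float); s.yaw=yaw
    def w(s,p):
        c,n=np.cos(s.yaw),np.sin(s.yaw); return np.array([s.o[0]+c*p[0]-n*p[1],s.o[1]+n*p[0]+c*p[1],p[2]])
    def gate(s,along,front,z,g=0):  # along gate from hinge, in front of hinge line
        # cabinet coords: hinge (-8,130); gate opens clockwise from above
        c,n=np.cos(-g),np.sin(-g); x,y=-front,-along
        return s.w([-8+c*x-n*y,130+n*x+c*y,z])
E
python3 - <<'E'
from h import *
c=dict(np.load('top0.npz')); W=world(c); im=c['img'].astype(int)
z=W[...,2]; m=((im[...,0]-im[...,2]>35)&(im[...,0]>140)&(abs(z-200)<12)).astype(np.uint8)
n,l,st,_=cv2.connectedComponentsWithStats(m); k=1+st[1:,4].argmax(); m=l==k
print(st[k],np.median(z[m]))
# cast pixel rays to z=200
K,d=c['intrinsics'],c['distortion']
vu=np.argwhere(m)[:,::-1].astype(float)
p=cv2.undistortPoints(vu.reshape(-1,1,2),K,d).reshape(-1,2); r=np.c_[p,np.ones(len(p))]@c['R']; C=-c['R'].T@c['t']
X=C+r*((200-C[2])/r[:,2])[:,None]
R=cv2.minAreaRect(X[:,:2].astype(np.float32)); print(R); B=cv2.boxPoints(R); print(B)
# front edge fit: per-col largest row
cols=np.unique(vu[:,0]);
def edge(f):
    return np.array([[u,f(vu[vu[:,0]==u,1])] for u in cols[6:-6]])
def cast(e,z):
    p=cv2.undistortPoints(e.reshape(-1,1,2),K,d).reshape(-1,2); r=np.c_[p,np.ones(len(p))]@c['R']
    return C+r*((z-C[2])/r[:,2])[:,None]
for f,o in((max,.5),(min,-.5)):
    e=edge(f); e[:,1]+=o; Y=cast(e,200); q=np.polyfit(Y[:,1],Y[:,0],1); print('x=a*y+b',q,'yaw',np.degrees(-np.arctan(q[0])),'res',np.std(Y[:,0]-np.polyval(q,Y[:,1])))
sd=dict(np.load('side0.npz')); S=world(sd)
# high points in front: lever/horn, z 205..250
for nm,Wd in(('top',W),('side',S)):
    a=(Wd[...,2]>212)&(Wd[...,2]<255)&(Wd[...,0]>350)&(Wd[...,0]<750)&(abs(Wd[...,1])<220)
    n,l,st,ce=cv2.connectedComponentsWithStats(a.astype(np.uint8))
    for i in range(1,n):
        if st[i,4]>2: print(nm,ce[i],st[i,4],Wd[l==i].mean(0).round(1),Wd[l==i][:,2].max().round(1))
E
```

```text
[ 189  110  132   84 9264] 199.5985570222491
((674.529541015625, 71.87760925292969), (331.3439025878906, 199.1934356689453), 85.01374053955078)
[[ 560.9101    -84.51074 ]
 [ 759.3497   -101.824005]
 [ 788.149     228.26596 ]
 [ 589.7094    245.57922 ]]
x=a*y+b [8.77067877e-02 5.68692061e+02] yaw -5.0124024236832305 res 0.8312470508295684
x=a*y+b [8.35429497e-02 7.68090520e+02] yaw -4.775568786602544 res 2.6174847349841857
top [256. 200.] 27 [541.7  67.9 244. ] 247.7
top [276.6875     202.20833333] 48 [536.6  16.2 236.4] 250.5
side [246.1640625 170.3046875] 256 [539.4  36.7 232. ] 248.7
```

```bash
cat >> h.py <<'E'
cab=Cab([575.3,80.5],np.radians(-5.0))
E
python3 - <<'E'
from h import *
print('hinge',cab.gate(0,0,190),'horn',cab.gate(145,22,228),'lever',cab.gate(197,22,227),'pull',cab.gate(80,53,190))
for n in('top','side'):
    c=dict(np.load(n+'0.npz')); im=c['img'].copy()
    P=[cab.gate(145,22,246),cab.gate(200,22,246),cab.gate(40,53,195),cab.gate(120,53,195),cab.w([0,-165,200]),cab.w([0,165,200]),cab.gate(275,22,170),cab.gate(0,0,196),cab.gate(229,0,196)]
    im=cv2.resize(im,None,fx=4,fy=4,interpolation=cv2.INTER_CUBIC)
    for q in proj(c,P): cv2.circle(im,tuple(int(v*4+2) for v in q),3,(255,0,0),-1)
    u,v=(180,160) if n=='top' else (170,120)
    cv2.imwrite(f'pics/{n}1.png',im[v*4:v*4+400,u*4:u*4+640,::-1])
E
python3 -c "
import cv2,numpy as np
cv2.imwrite('pics/both1.png',cv2.resize(np.vstack([cv2.imread('pics/top1.png'),cv2.imread('pics/side1.png')]),(480,600)))"
```

```text
hinge [578.66068897 210.70255669 190.        ] horn [544.10682292  68.17175181 228.        ] lever [539.57472429  16.36962751 227.        ] pull [518.88991055 135.62623521 190.        ]
```

View pics/both1.png

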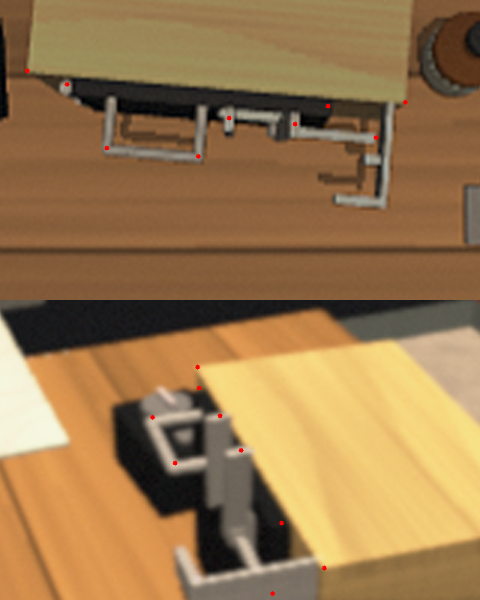

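The predicted points land on the horn, lever, pull ends and corners, so the pose is good. Next I check the tall enlarger on the left and compute the targets.

```bash
python3 - <<'E'
from h import *
for n in('top','side'):
    W=world(dict(np.load(n+'0.npz')))
    print(n)
    for x0 in range(0,600,60):
        row=[]
        for y0 in range(200,760,40):
            a=(W[...,0]>=x0)&(W[...,0]<x0+60)&(W[...,1]>=y0)&(W[...,1]<y0+40)
            row.append('%4d'%np.percentile(W[...,2][a],98) if a.sum()>3 else '  --')
        print(x0,' '.join(row))
print(cab.gate(166,22,0),cab.gate(162,22,0))
W=world(dict(np.load('top0.npz')))
for nm,(u,v) in dict(timer=(157,183),foc=(355,232),bot=(340,174)).items(): print(nm,W[v,u])
E
```

```text
top
0    4    5    4    5   15   19   20   19   20   29   28   21   19    9
60    4    4    5    5   14   20   21   22  313   28   30   22   20   10
120    4    4    4    5    4   20   22   22  521  445  407  339  190  216
180    4    5    4    4    4   28   29   29  511  409  424   29  226  228
240    5    4    5    5    4   21   21   22   22   22   28   21  226  229
300    5    4    5    5    5    5    5   10   10   10    8   10  226  228
360    5    5    5    5    5    5    6    9    9   10   10    9  225  229
420    5    5    5    4    5    5    4    9   10    9   10    9  212  221
480    4    5    5    5    5    5    5    8   10    9    9   10    9    9
540  202  198   77   82   89   87    4    5    5    5    5    4    5    5
side
0    1    1    2    2   16   18   17   17   18   27   26   19   18    7
60    2    2    2    2   16   18  552  539  514  528  497   20   18    8
120    2    2    2    2    2   18  551  546  539  511  484  334  215  222
180    2    2    2    2    2   27   28   28  538  537  531   27  224  227
240    2    3    2    2    2   18   19   20   20   19   28   18  223  227
300    2    2    2    2    3    2    3    7    7    7    8    7  224  227
360    2    2    2    2    3    2    2    7    7    7    8    8  224  228
420    2    3    2    3    2    3    2    7    7    8    8    7  208   10
480    2    2    3    3    2    2    2    7    8    8    8    8    7    7
540  201    3   76   81   89   88    3    2    3    3    3    2    2    2
[542.27655232  47.25166315   0.        ] [542.62517529  51.23644194   0.        ]
timer [605.5829257  360.59016958  73.19137675]
foc [ 461.26838291 -207.07523323  109.25194211]
bot [ 614.10191141 -153.39221395  188.78578003]
```

Emit:
jog_arm([
  {"travel": [0.495, -0.7, 0.2], "roll": 0.075, "grip": 0},
  {"travel": [0.495, -0.7, 0.2], "roll": 0.075, "grip": 0},
  {"travel": [0.495, -0.7, 0.2], "roll": 0.075, "grip": 0},
  {"travel": [0.495, -0.7, 0.2], "roll": 0.075, "grip": 0},
  {"travel": [0.495, -0.7, 0.2], "roll": 0.075, "grip": 0},
], grip_force=20)

```text
t: 0.52
eef_pos: [246.0, 466.1, 444.6]
ee_rot: [-179.9, -0.0, 168.6]
contact_force: [0.5, 0.9, 0.4]
gripper_width: 85.3
finger_force: 0.0
```

Emit:
jog_arm([
  {"travel": [0.495, -0.7, 0], "roll": 0.075, "grip": 0},
  {"travel": [0.495, -0.7, 0], "roll": 0.075, "grip": 0},
  {"travel": [0.495, -0.7, 0], "roll": 0.075, "grip": 0},
  {"travel": [0.495, -0.7, 0], "roll": 0.075, "grip": 0},
  {"travel": [0.495, -0.7, 0], "roll": 0.075, "grip": 0},
])

```text
t: 0.93
eef_pos: [345.0, 326.0, 444.5]
ee_rot: [-180.0, -0.0, 170.8]
contact_force: [-0.1, 0.1, 0.4]
gripper_width: 85.3
finger_force: 0.0
```

Emit:
jog_arm([
  {"travel": [0.495, -0.7, 0], "roll": 0.075, "grip": 0},
  {"travel": [0.495, -0.7, 0], "roll": 0.075, "grip": 0},
  {"travel": [0.495, -0.7, 0], "roll": 0.075, "grip": 0},
  {"travel": [0.495, -0.7, 0], "roll": 0.075, "grip": 0},
  {"travel": [0.495, -0.7, 0], "roll": 0.075, "grip": 0},
])

```text
t: 1.35
eef_pos: [444.1, 186.0, 444.5]
ee_rot: [-180.0, -0.0, 172.9]
contact_force: [0.9, 0.3, 0.1]
gripper_width: 85.6
finger_force: 0.0
```

Emit:
jog_arm([
  {"travel": [0.495, -0.7, 0], "roll": 0.075, "grip": 0},
  {"travel": [0.495, -0.7, 0], "roll": 0.075, "grip": 0},
  {"travel": [0.495, -0.7, 0], "roll": 0.075, "grip": 0},
  {"travel": [0.495, -0.7, 0], "roll": 0.075, "grip": 0},
  {"travel": [0.495, -0.7, 0], "roll": 0.075, "grip": 0},
])

```text
t: 1.77
eef_pos: [543.1, 45.9, 444.3]
ee_rot: [180.0, -0.1, 175.0]
contact_force: [0.6, 0.3, -0.3]
gripper_width: 85.8
finger_force: 0.0
```

Emit:
jog_arm([
  {"travel": [0, 0, 0], "roll": 0, "grip": 0},
  {"travel": [0, 0, 0], "roll": 0, "grip": 0},
])

```text
t: 1.93
eef_pos: [543.4, 45.9, 444.1]
ee_rot: [180.0, -0.1, 174.8]
contact_force: [-0.1, 0.9, -0.9]
gripper_width: 85.3
finger_force: 0.0
```

```bash
python3 - <<'E'
from h import *
from workcell import env, read_camera
c=read_camera('wrist'); np.savez('w1.npz',**c); cv2.imwrite('pics/w1.png',c['img'][:,:,::-1])
W=world(c)
a=(W[...,2]>230)&(W[...,2]<256)&(abs(W[...,0]-542)<40)&(W[...,1]>-20)&(W[...,1]<100)
n,l,st,ce=cv2.connectedComponentsWithStats(a.astype(np.uint8))
for i in range(1,n):
    if st[i,4]>5:
        p=W[l==i]; t=p[p[:,2]>p[:,2].max()-10]; print(ce[i].round(),st[i,4],t.min(0).round(1),t.max(0).round(1))
print(proj(c,[cab.gate(145,22,246),cab.gate(200,22,246)]),cab.gate(145,22,246),cab.gate(200,22,246))
E
```

```text
[210. 227.] 882 [529.2   8.5 238.6] [549.9  18.9 248.4]
[305. 227.] 707 [534.1  63.  238. ] [554.4  72.3 247.9]
[[307.21434975 231.404046  ]
 [206.3213636  231.72907438]] [544.10682292  68.17175181 246.        ] [539.31325706  13.38104342 246.        ]
```

View pics/w1.png

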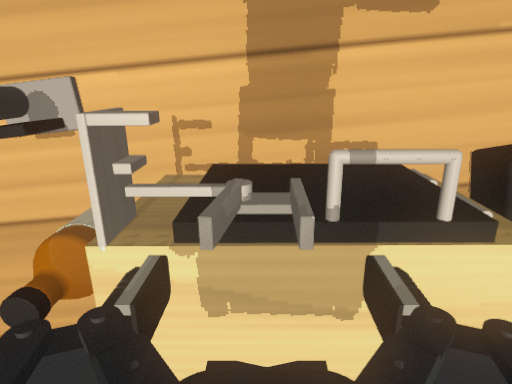

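The wrist view shows the lever tab at (210,227) and the horn at (305,227), centred between the open pads and within 2 mm of prediction. Now I go down.

Emit:
jog_arm([
  {"travel": [0, 0, -0.35], "roll": 0, "grip": 0},
  {"travel": [0, 0, -0.35], "roll": 0, "grip": 0},
  {"travel": [0, 0, -0.35], "roll": 0, "grip": 0},
  {"travel": [0, 0, -0.3], "roll": 0, "grip": 0},
  {"travel": [0, 0, 0], "roll": 0, "grip": 0},
])

```text
t: 2.4
eef_pos: [540.6, 49.1, 388.3]
ee_rot: [180.0, -0.4, 175.1]
contact_force: [-0.0, -0.4, -0.1]
gripper_width: 85.7
finger_force: 0.0
```

Emit:
jog_arm([
  {"travel": [0, 0.05, 0], "roll": 0, "grip": 60},
  {"travel": [0, 0.05, 0], "roll": 0, "grip": 80},
  {"travel": [0, 0.05, 0], "roll": 0, "grip": 100},
  {"travel": [0, 0, 0], "roll": 0, "grip": 100},
  {"travel": [0, 0, 0], "roll": 0, "grip": 100},
], grip_force=20)

```text
t: 2.82
eef_pos: [542.7, 53.9, 391.5]
ee_rot: [-180.0, 0.1, 175.1]
contact_force: [0.1, 0.1, 0.6]
gripper_width: 52.0
finger_force: 0.2
```

Emit:
jog_arm([
  {"travel": [0, 0, 0], "roll": 0, "grip": 120},
  {"travel": [0, 0, 0], "roll": 0, "grip": 140},
  {"travel": [0, 0, 0], "roll": 0, "grip": 170},
  {"travel": [0, 0, 0], "roll": 0, "grip": 170},
  {"travel": [0, 0, 0], "roll": 0, "grip": 170},
])

```text
t: 3.23
eef_pos: [542.8, 52.3, 391.8]
ee_rot: [-179.8, 0.1, 175.1]
contact_force: [-1.7, -4.9, 4.6]
gripper_width: 40.0
finger_force: 21.2
```

```bash
python3 - <<'E'
from h import *
from workcell import env
s=env.sense()
for k in('eef_pos','ee_rot','contact_force','moment','gripper_width','finger_force'):print(k,s[k])
for g in (0,.05,.1,.15,.2): print(g,(cab.gate(161.5,22,0,g)-cab.gate(161.5,22,0,0)).round(1))
E
```

```text
eef_pos [542.84021837  52.30030134 391.82404114]
ee_rot [-1.79756268e+02  9.72672805e-02  1.75088093e+02]
contact_force [-1.7186641  -4.85552668  4.58288409]
moment [-1.39399234  0.24929999 -0.02772794]
gripper_width 40.03089725949467
finger_force 21.222979106241837
0 [0. 0. 0.]
0.05 [-7.9  2.   0. ]
0.1 [-15.7   4.4   0. ]
0.15 [-23.4   7.2   0. ]
0.2 [-30.9  10.3   0. ]
```

Emit:
jog_arm([
  {"travel": [-0.08, 0.02, 0], "roll": -0.2, "grip": 170},
  {"travel": [-0.08, 0.02, 0], "roll": -0.2, "grip": 170},
  {"travel": [-0.08, 0.02, 0], "roll": -0.2, "grip": 170},
  {"travel": [-0.08, 0.025, 0], "roll": -0.2, "grip": 170},
  {"travel": [-0.08, 0.025, 0], "roll": -0.2, "grip": 170},
])

```text
t: 3.65
eef_pos: [526.8, 56.7, 391.8]
ee_rot: [-179.8, 0.2, 169.3]
contact_force: [-0.2, -4.9, 6.2]
gripper_width: 39.9
finger_force: 21.0
```

Emit:
jog_arm([
  {"travel": [-0.05, 0.017, 0], "roll": -0.13, "grip": 170},
  {"travel": [-0.05, 0.017, 0], "roll": -0.13, "grip": 170},
  {"travel": [-0.05, 0.017, 0], "roll": -0.13, "grip": 170},
])

```text
t: 3.9
eef_pos: [520.8, 58.8, 391.8]
ee_rot: [-179.8, 0.2, 167.0]
contact_force: [-0.0, -6.3, 5.2]
gripper_width: 40.3
finger_force: 21.3
```

Emit:
jog_arm([
  {"travel": [-0.04, 0.015, 0], "roll": -0.1, "grip": 170},
  {"travel": [-0.04, 0.015, 0], "roll": -0.1, "grip": 170},
])

```text
t: 4.07
eef_pos: [517.7, 60.0, 391.8]
ee_rot: [-179.8, 0.2, 165.9]
contact_force: [-0.1, -4.6, 5.3]
gripper_width: 40.0
finger_force: 21.3
```

Emit:
jog_arm([
  {"travel": [-0.04, 0.015, 0], "roll": -0.1, "grip": 170},
  {"travel": [-0.04, 0.015, 0], "roll": -0.1, "grip": 170},
])

```text
t: 4.23
eef_pos: [514.5, 61.3, 391.8]
ee_rot: [-179.8, 0.2, 164.7]
contact_force: [0.1, -5.1, 5.7]
gripper_width: 40.2
finger_force: 21.6
```

Emit:
jog_arm([
  {"travel": [-0.04, 0.015, 0], "roll": -0.1, "grip": 170},
  {"travel": [0, 0, 0], "roll": 0, "grip": 170},
])

```text
t: 4.4
eef_pos: [513.5, 61.7, 391.8]
ee_rot: [-179.8, 0.3, 164.2]
contact_force: [1.3, -5.8, 3.6]
gripper_width: 40.3
finger_force: 21.3
```

```bash
python3 - <<'E'
from h import *
from workcell import env, read_camera
s=env.sense(); print(s['eef_pos'],s['contact_force'],s['moment'])
c=read_camera('wrist'); cv2.imwrite('pics/w2.png',c['img'][:,:,::-1])
E
```

```text
[513.45331801  61.67976512 391.8388185 ] [ 1.25750231 -5.80867539  3.57461422] [-1.64202324  0.01421047  0.089509  ]
```

View pics/w2.png

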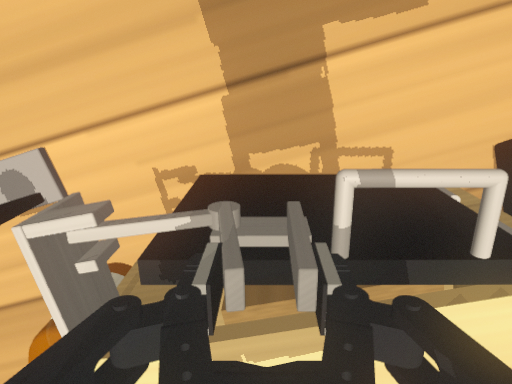

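The wrist view shows the bar tip at about (85,232), up against the hook tooth at (75,215) and past the lower tooth at (90,265). One small step more should confirm the stop.

Emit:
jog_arm([
  {"travel": [-0.04, 0.015, 0], "roll": -0.1, "grip": 170},
  {"travel": [0, 0, 0], "roll": 0, "grip": 170},
])

```text
t: 4.62
eef_pos: [512.8, 61.9, 391.9]
ee_rot: [-179.8, 0.5, 163.8]
contact_force: [4.0, -6.0, 0.9]
gripper_width: 39.9
finger_force: 21.5
```

Emit:
jog_arm([
  {"travel": [0.06, -0.02, 0], "roll": 0.15, "grip": 170},
  {"travel": [0.06, -0.02, 0], "roll": 0.15, "grip": 170},
  {"travel": [0, 0, 0], "roll": 0, "grip": 170},
])

```text
t: 4.87
eef_pos: [516.4, 60.5, 391.8]
ee_rot: [-179.8, 0.2, 165.4]
contact_force: [-2.1, -6.1, 6.7]
gripper_width: 40.3
finger_force: 20.8
```

Emit:
jog_arm([
  {"travel": [0, 0, 0], "roll": 0, "grip": 100},
  {"travel": [-0.01, -0.04, 0], "roll": 0, "grip": 60},
  {"travel": [-0.01, -0.04, 0], "roll": 0, "grip": 0},
  {"travel": [-0.01, -0.04, 0], "roll": 0, "grip": 0},
  {"travel": [0, 0, 0], "roll": 0, "grip": 0},
])

```text
t: 5.28
eef_pos: [514.4, 57.2, 390.5]
ee_rot: [180.0, -0.0, 165.3]
contact_force: [-0.2, 0.1, -0.6]
gripper_width: 85.6
finger_force: 0.0
```

Emit:
jog_arm([
  {"travel": [0, 0, 0], "roll": 0, "grip": 0},
  {"travel": [0, 0, 0], "roll": 0, "grip": 0},
  {"travel": [0, 0, 0], "roll": 0, "grip": 0},
])

```text
t: 5.53
eef_pos: [514.6, 57.3, 390.7]
ee_rot: [180.0, -0.0, 165.3]
contact_force: [-1.1, -0.2, -0.3]
gripper_width: 85.4
finger_force: 0.0
```

```bash
python3 - <<'E'
from h import *
from workcell import env, read_camera
s=env.sense(); print(s['eef_pos'],s['contact_force'],s['finger_force'],s['gripper_width'])
c=read_camera('wrist'); cv2.imwrite('pics/w3.png',c['img'][:,:,::-1])
E
```

```text
[514.58601763  57.29657078 390.66403784] [-1.13568987 -0.17144381 -0.25638402] 0.0 85.44289038147473
```

View pics/w3.png

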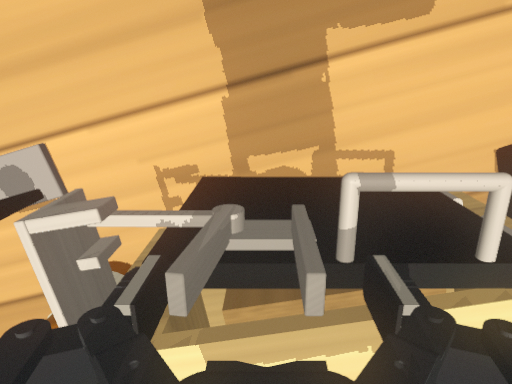

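The bar has dropped level beneath the hook and in front of the lower tooth, and the fingers are clear. I'll compute the pull approach and the swing arc.

```bash
python3 - <<'E'
from h import *
p0=cab.gate(80,53,350,.17); print('pull .17',p0, 'delta from', (p0-np.array([514.6,57.3,390.7]))/40)
prev=p0
for g in np.arange(.22,1.38,.05):
    p=cab.gate(80,53,350,g); print(round(g,2),p.round(1),((p-prev)/40).round(3)); prev=p
E
```

```text
pull .17 [507.04993183 146.82063858 350.        ] delta from [-0.1887517   2.23801596 -1.0175    ]
0.22 [503.9 150.5 350. ] [-0.078  0.091  0.   ]
0.27 [501.  154.3 350. ] [-0.073  0.095  0.   ]
0.32 [498.3 158.2 350. ] [-0.068  0.099  0.   ]
0.37 [495.8 162.3 350. ] [-0.063  0.102  0.   ]
0.42 [493.5 166.5 350. ] [-0.058  0.105  0.   ]
0.47 [491.4 170.8 350. ] [-0.053  0.108  0.   ]
0.52 [489.5 175.2 350. ] [-0.047  0.11   0.   ]
0.57 [487.8 179.7 350. ] [-0.042  0.113  0.   ]
0.62 [486.4 184.3 350. ] [-0.036  0.114  0.   ]
0.67 [485.2 189.  350. ] [-0.03   0.116  0.   ]
0.72 [484.2 193.7 350. ] [-0.024  0.117  0.   ]
0.77 [483.5 198.4 350. ] [-0.018  0.119  0.   ]
0.82 [483.  203.2 350. ] [-0.012  0.119  0.   ]
0.87 [482.7 208.  350. ] [-0.006  0.12   0.   ]
0.92 [482.7 212.8 350. ] [-0.    0.12  0.  ]
0.97 [482.9 217.6 350. ] [0.006 0.12  0.   ]
1.02 [483.4 222.3 350. ] [0.012 0.119 0.   ]
1.07 [484.1 227.1 350. ] [0.018 0.119 0.   ]
1.12 [485.  231.8 350. ] [0.023 0.118 0.   ]
1.17 [486.2 236.4 350. ] [0.029 0.116 0.   ]
1.22 [487.6 241.  350. ] [0.035 0.115 0.   ]
1.27 [489.2 245.5 350. ] [0.041 0.113 0.   ]
1.32 [491.1 250.  350. ] [0.046 0.111 0.   ]
1.37 [493.2 254.3 350. ] [0.052 0.108 0.   ]
```

Emit:
jog_arm([
  {"travel": [0, 0, 0.4], "roll": 0, "grip": 0},
  {"travel": [0, 0, 0.6], "roll": 0, "grip": 0},
  {"travel": [0, 0, 0.5], "roll": 0, "grip": 0},
  {"travel": [0, 0, 0], "roll": -1.0, "grip": 80},
  {"travel": [0, 0, 0], "roll": -1.0, "grip": 160},
])

```text
t: 6.0
eef_pos: [514.9, 57.3, 452.4]
ee_rot: [179.9, 0.2, 153.6]
contact_force: [0.4, 0.3, 0.2]
gripper_width: 64.0
finger_force: 0.0
```

Emit:
jog_arm([
  {"travel": [-0.02, 0.224, 0], "roll": -0.91, "grip": 160},
  {"travel": [-0.02, 0.224, 0], "roll": -0.91, "grip": 160},
  {"travel": [-0.02, 0.224, 0], "roll": -0.91, "grip": 160},
  {"travel": [-0.02, 0.224, 0], "roll": -0.91, "grip": 160},
  {"travel": [-0.02, 0.224, 0], "roll": -0.91, "grip": 160},
])

```text
t: 6.42
eef_pos: [510.5, 102.5, 450.7]
ee_rot: [180.0, -0.0, 127.6]
contact_force: [1.0, -1.3, 0.4]
gripper_width: 31.7
finger_force: 0.0
```

Emit:
jog_arm([
  {"travel": [-0.02, 0.224, 0], "roll": -0.91, "grip": 160},
  {"travel": [-0.02, 0.224, 0], "roll": -0.91, "grip": 160},
  {"travel": [-0.02, 0.224, 0], "roll": -0.91, "grip": 160},
  {"travel": [-0.02, 0.224, 0], "roll": -0.91, "grip": 160},
  {"travel": [-0.02, 0.224, 0], "roll": -0.91, "grip": 160},
])

```text
t: 6.83
eef_pos: [506.5, 147.3, 450.7]
ee_rot: [-180.0, -0.0, 101.5]
contact_force: [-0.3, -0.3, 1.0]
gripper_width: 31.9
finger_force: 0.0
```

Emit:
jog_arm([
  {"travel": [0, 0, 0], "roll": -0.91, "grip": 160},
  {"travel": [0, 0, 0], "roll": -0.91, "grip": 160},
  {"travel": [0, 0, 0], "roll": -0.91, "grip": 160},
  {"travel": [0, 0, 0], "roll": -0.91, "grip": 160},
  {"travel": [0, 0, 0], "roll": -0.91, "grip": 160},
])

```text
t: 7.25
eef_pos: [506.5, 147.0, 450.7]
ee_rot: [-180.0, -0.0, 75.4]
contact_force: [0.1, 0.6, 0.2]
gripper_width: 31.8
finger_force: 0.0
```

Emit:
jog_arm([
  {"travel": [0, 0, 0], "roll": 0, "grip": 160},
  {"travel": [0, 0, 0], "roll": 0, "grip": 160},
])

```text
t: 7.42
eef_pos: [506.5, 146.9, 450.7]
ee_rot: [-180.0, -0.0, 75.8]
contact_force: [-1.4, -0.3, -0.3]
gripper_width: 31.7
finger_force: 0.0
```

```bash
python3 - <<'E'
from h import *
from workcell import env, read_camera
s=env.sense(); print(s['eef_pos'],s['ee_rot'],s['gripper_width'])
c=read_camera('wrist'); im=c['img'].copy(); W=world(c)
# pull bar pixels: bright, z 184..200
m=(abs(W[...,2]-193)<6)&(im.min(2)>90)&(im.max(2).astype(int)-im.min(2)<40)&(abs(W[...,0]-507)<60)&(abs(W[...,1]-147)<60)
P=W[m]; print(len(P),P.min(0),P.max(0))
pca=np.polyfit(P[:,1],P[:,0],1); print(pca)
for g in (.14,.17,.2):
    e=cab.gate(80,53,195,g); t=cab.gate(120,53,195,g); print(g,e.round(1),proj(c,[e,t]).round())
R=env.sense()
cv2.imwrite('pics/w4.png',im[:,:,::-1])
E
```

```text
[506.53138142 146.8588315  450.68757758] [-1.79993704e+02 -5.27363644e-03  7.58138272e+01] 31.688771069281202
2665 [493.96364529  97.61965385 190.21586109] [562.45198315 189.81284181 197.57831857]
[3.28665914e-01 4.70276562e+02]
0.14 [509.  144.7 195. ] [[269. 203.]
 [270. 253.]]
0.17 [507.  146.8 195. ] [[265. 201.]
 [265. 251.]]
0.2 [505.2 149.  195. ] [[262. 199.]
 [260. 249.]]
```

View pics/w4.png

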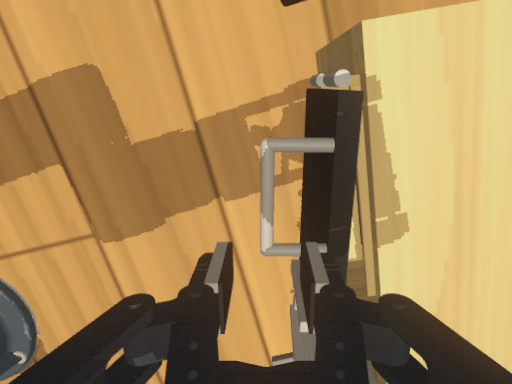

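The pull runs from (265,148) to (266,250) and is centred between the fingers as predicted. Now I go down and pinch it.

Emit:
jog_arm([
  {"travel": [0, 0, -0.6], "roll": 0, "grip": 160},
  {"travel": [0, 0, -0.6], "roll": 0, "grip": 160},
  {"travel": [0, 0, -0.6], "roll": 0, "grip": 160},
  {"travel": [0, 0, -0.4], "roll": 0, "grip": 160},
  {"travel": [0, 0, -0.3], "roll": 0, "grip": 160},
])

```text
t: 7.88
eef_pos: [506.1, 146.7, 349.0]
ee_rot: [-179.9, 0.0, 75.8]
contact_force: [-0.4, 0.1, 0.5]
gripper_width: 31.5
finger_force: 0.0
```

Emit:
jog_arm([
  {"travel": [0, 0, 0], "roll": 0, "grip": 190},
  {"travel": [0, 0, 0], "roll": 0, "grip": 210},
  {"travel": [0, 0, 0], "roll": 0, "grip": 240},
  {"travel": [0, 0, 0], "roll": 0, "grip": 240},
  {"travel": [0, 0, 0], "roll": 0, "grip": 240},
], grip_force=20)

```text
t: 8.3
eef_pos: [506.7, 146.8, 351.1]
ee_rot: [179.9, -0.0, 75.7]
contact_force: [0.3, -0.4, -4.7]
gripper_width: 9.1
finger_force: 19.9
```

Emit:
jog_arm([
  {"travel": [-0.078, 0.091, 0], "roll": -0.5, "grip": 240},
  {"travel": [-0.073, 0.095, 0], "roll": -0.5, "grip": 240},
  {"travel": [-0.068, 0.099, 0], "roll": -0.5, "grip": 240},
  {"travel": [-0.063, 0.102, 0], "roll": -0.5, "grip": 240},
  {"travel": [-0.058, 0.105, 0], "roll": -0.5, "grip": 240},
])

```text
t: 8.72
eef_pos: [493.1, 166.4, 351.1]
ee_rot: [179.9, -0.0, 61.2]
contact_force: [1.7, -1.7, -5.5]
gripper_width: 8.9
finger_force: 19.8
```

Emit:
jog_arm([
  {"travel": [-0.053, 0.108, 0], "roll": -0.5, "grip": 240},
  {"travel": [-0.047, 0.11, 0], "roll": -0.5, "grip": 240},
  {"travel": [-0.042, 0.113, 0], "roll": -0.5, "grip": 240},
  {"travel": [-0.036, 0.114, 0], "roll": -0.5, "grip": 240},
  {"travel": [-0.03, 0.116, 0], "roll": -0.5, "grip": 240},
])

```text
t: 9.13
eef_pos: [484.9, 188.8, 351.1]
ee_rot: [179.9, -0.0, 46.9]
contact_force: [2.7, -1.7, -5.6]
gripper_width: 9.0
finger_force: 19.8
```

Emit:
jog_arm([
  {"travel": [-0.024, 0.117, 0], "roll": -0.5, "grip": 240},
  {"travel": [-0.018, 0.119, 0], "roll": -0.5, "grip": 240},
  {"travel": [-0.012, 0.119, 0], "roll": -0.5, "grip": 240},
  {"travel": [-0.006, 0.12, 0], "roll": -0.5, "grip": 240},
  {"travel": [0, 0.12, 0], "roll": -0.5, "grip": 240},
])

```text
t: 9.55
eef_pos: [482.4, 212.6, 351.1]
ee_rot: [179.9, -0.0, 32.6]
contact_force: [1.2, -2.3, -4.7]
gripper_width: 9.0
finger_force: 19.9
```

Emit:
jog_arm([
  {"travel": [0.006, 0.12, 0], "roll": -0.5, "grip": 240},
  {"travel": [0.012, 0.119, 0], "roll": -0.5, "grip": 240},
  {"travel": [0.018, 0.119, 0], "roll": -0.5, "grip": 240},
  {"travel": [0.023, 0.118, 0], "roll": -0.5, "grip": 240},
  {"travel": [0.029, 0.116, 0], "roll": -0.5, "grip": 240},
])

```text
t: 9.97
eef_pos: [485.9, 236.2, 351.1]
ee_rot: [179.9, -0.0, 18.3]
contact_force: [0.9, -1.6, -4.8]
gripper_width: 9.0
finger_force: 19.9
```

Emit:
jog_arm([
  {"travel": [0.035, 0.115, 0], "roll": -0.5, "grip": 240},
  {"travel": [0.041, 0.113, 0], "roll": -0.5, "grip": 240},
  {"travel": [0.046, 0.111, 0], "roll": -0.5, "grip": 240},
  {"travel": [0, 0, 0], "roll": 0, "grip": 240},
  {"travel": [0, 0, 0], "roll": 0, "grip": 240},
])

```text
t: 10.38
eef_pos: [491.0, 250.0, 351.1]
ee_rot: [-180.0, -0.1, 9.9]
contact_force: [1.6, -0.3, -3.8]
gripper_width: 9.1
finger_force: 20.2
```

Emit:
jog_arm([
  {"travel": [0, 0, 0], "roll": 0, "grip": 200},
  {"travel": [0, 0, 0], "roll": 0, "grip": 165},
  {"travel": [0, 0, 0], "roll": 0, "grip": 165},
  {"travel": [0, 0, 0], "roll": 0, "grip": 165},
])

```text
t: 10.72
eef_pos: [490.6, 249.9, 351.2]
ee_rot: [-180.0, -0.0, 9.8]
contact_force: [0.9, 0.2, -0.9]
gripper_width: 30.2
finger_force: 0.0
```

Emit:
jog_arm([
  {"travel": [0, 0, 0.3], "roll": 0, "grip": 165},
  {"travel": [0, 0, 0.6], "roll": 0, "grip": 165},
  {"travel": [0, 0, 0.8], "roll": 0, "grip": 165},
  {"travel": [0, 0, 0.8], "roll": 0, "grip": 165},
  {"travel": [0, 0, 0.8], "roll": 0, "grip": 165},
])

```text
t: 11.13
eef_pos: [490.3, 249.8, 484.1]
ee_rot: [-180.0, 0.0, 9.8]
contact_force: [1.4, 1.0, 0.4]
gripper_width: 29.8
finger_force: 0.0
```

Emit:
jog_arm([
  {"travel": [0, 0, 0], "roll": 0, "grip": 165},
  {"travel": [0, 0, 0], "roll": 0, "grip": 165},
  {"travel": [0, 0, 0], "roll": 0, "grip": 165},
])

```text
t: 11.38
eef_pos: [490.1, 249.8, 482.4]
ee_rot: [180.0, 0.0, 9.8]
contact_force: [-0.2, 0.7, -0.4]
gripper_width: 30.4
finger_force: 0.0
```

```bash
python3 - <<'E'
from h import *
from workcell import env, read_camera
s=env.sense(); print(s['eef_pos'],s['contact_force'],s['finger_force'])
a=read_camera('side')['img']; b=read_camera('wrist')['img']
cv2.imwrite('pics/end.png',cv2.resize(np.hstack([a,b]),(800,300))[:,:,::-1])
E
```

```text
[490.13400535 249.779099   482.38697121] [-0.22351024  0.73298382 -0.41305963] 0.0
```

View pics/end.png

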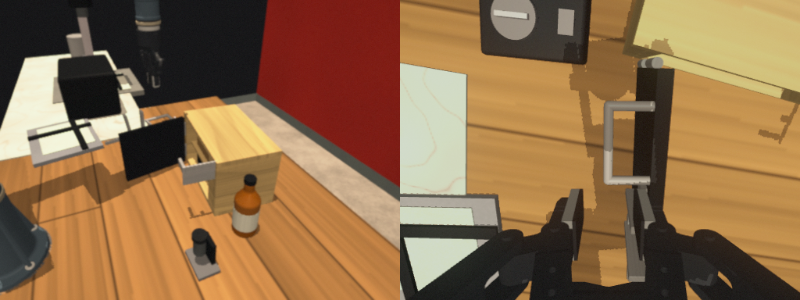

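The gate stands wide open, at (150,145) in the side view. The gripper is clear above it and the bystanders are untouched.

```bash
python3 -c "
from workcell import env
print(env.close_job())"
```

```text
the job is handed in; nothing more can be done
None
```

The job is handed in with no verdict shown: I raised the latch, let the bar drop in front of the catch, and swung the gate to about 1.3 rad, where it stands; the arm is clear, the bar was last seen hanging level when ajar, and the bottle, timer and focusing aid look undisturbed.

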